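Put the microscope objectives away in their colour-coded storage bases

ROBOT

A 6-joint arm with a two-finger parallel gripper is mounted at the origin on the work surface. World frame = base frame: x ahead of the robot, y to its left, z up, the work surface at z = 0. Lengths are in m, angles in rad, forces in N, time in s.
With the tool pointing down it reaches from about 0.3 to 0.775 m from the base axis. Payload 14.6 kg.
Tool frame: the origin (TCP) lies at the very end of the fingers, on their centre line; the grasp point (between the pads) lies 19 mm behind it; z points along the fingers, y is the line along which they close (so a half turn about z gives the same grasp; the last joint's range is limited). The gripper opens to 94 mm and grips with 3 to 60 N. Pads are 16 mm wide; open, the fingers measure 119 mm over their backs; the gripper's body (75 mm by 177 mm) begins 78 mm behind the grasp point.
Start: joints at [1.123, 0.3, 1.521, -0, 1.321, -0.067], TCP at [0.204, 0.511, 0.205] pointing down, gripper open.
Joint ranges: [-3.03, 3.03], [-0.79, 2.21], [0.23, 2.52], [-1.04, 4.18], [0, 3.07], [-2.55, 2.55]. Speed limits (rad/s): [2.22, 2.22, 2.57, 3.14, 3.14, 3.14].

INTERFACE

Orientations are given as [roll, pitch, yaw] about the fixed x, y, z axes, in that order (R = Rz(yaw) Ry(pitch) Rx(roll)).
In Python, from station import ctrl, cams gives the robot as it stands. The module is installed in compiled form; this text tells all that it offers.
- The arm moves only by the tool arm_command, never from a script. Its argument "plan" is a list that holds one entry, the list of rows, each a list of 7 numbers: the shift along the tool's x, y, z in a scale on which 1.0 is 0.8 m, then the turn, a rotation vector about the tool's x, y, z in shares of pi rad (1.0 is pi rad), then the closure, from -1 (fully open) to 1 (shut). A call has 1 to 12 rows; each row is the pose to reach, as a shift and turn from the pose commanded when the call began, along the tool's axes at that moment; what a row does not reach only later rows make up. A row lasts 1/10 s, in which the tool goes at most 50 mm and 8.59 degrees, less where a joint would pass 70% of its speed; a pose out of reach is approached as far as the arm can. A call with a gripper value outside its range is refused whole. The fingers move at their own pace and stop on an object; "squeeze" is the grip in N (left out, the last holds). Time passes only in rows, so rows that repeat a pose let the fingers close. It gives the time, the measured TCP pose, the force, the opening and the grip force at its end, in the units of the state.
- ctrl.get_obs(): the state, without advancing time (a new reading comes with each control period).
- cams.camera(name): name is "scene" or "top" or "wrist"; returns (picture, depth): 384x512x3 uint8, blue, green, red; 384x512 float32, m along the optical axis (not along the pixel's ray), 0 where there is no reading.
- cams.camera_info(name): a dict with "fx", "fy", "cx", "cy" (pixels), "world_to_cam" (4x4, takes a point from world to camera coordinates). Camera axes: x right, y down, z forward; pixel columns grow to the right and rows downward; lengths in m; the calibration is good to about 2 mm. A picture is of the moment at which its call begins: read the wrist's pose just before it. camera_info takes no time and is no camera call; for the wrist camera it gives the pose at the moment of the call.
- ctrl.hand_in(): hands the job in; it is judged then, once.
The state is a dict: "time_s": time; "qpos": joint angles; "joint_vel": joint speeds; "tau": joint torques, N m; "ee_pos": TCP position; "eef_rot": TCP orientation; "force": force on the tool from outside, world axes, zero at the start; "moment": the same for the moment, N m; "grip_width": finger opening in m; "grip_force": force on a finger pad.
Only numpy, scipy, OpenCV 4.12 (cv2) and the standard library are available. Lean on these libraries where they do the work, as an engineer would, in place of code of your own. Each camera call takes 0.05 s, during which the arm holds its last target. There are 200 camera calls.

TASK

Put the three microscope objectives away: stand each one upright, lens up, down in the recess of the storage base of its own colour, and once the blue one is in its base, close it under the blue-topped white cover so that the cover sits flat on the blue base. Never tip an objective over, and leave the oil bottle, the slide box and the mouse where they are.

Things in the scene. Friction and masses are not known exactly. Their poses are not given: they have to be found in the camera images.
- obj_red: Loose microscope objective with a red ring, standing lens up: black barrel, 30 mm diameter, from foot to 38 mm height; red ring of the same diameter at 38 to 44 mm (from above, a red annulus); steel nose 17 mm wide, narrowing, to the top at 50 mm. About 0.12 kg. Origin at the centre of its foot, z up its axis; round, yaw does not matter.
- obj_yellow: Loose microscope objective with a yellow ring, standing lens up: black barrel, 30 mm diameter, from foot to 38 mm height; yellow ring of the same diameter at 38 to 44 mm (from above, a yellow annulus); steel nose 17 mm wide, narrowing, to the top at 55 mm. About 0.12 kg. Origin at the centre of its foot, z up its axis; round, yaw does not matter.
- obj_blue: Loose microscope objective with a blue ring, standing lens up: black barrel, 30 mm diameter, from foot to 38 mm height; blue ring of the same diameter at 38 to 44 mm (from above, a blue annulus); steel nose 17 mm wide, narrowing, to the top at 60 mm. About 0.12 kg. Origin at the centre of its foot, z up its axis; round, yaw does not matter.
- base_red: Fixed round storage base: red flange disc, 70 mm diameter, 6 mm thick, with a black raised rim on it (47 mm outer, 41 mm inner diameter, top at 14 mm). The recess inside the rim is 8 mm deep, its floor 6 mm above the table; an objective stands in it with 5.5 mm play all round. Origin at the centre of its underside, z up; yaw does not matter.
- base_yellow: Fixed round storage base: yellow flange disc, 70 mm diameter, 6 mm thick, with a black raised rim on it (47 mm outer, 41 mm inner diameter, top at 14 mm). The recess inside the rim is 8 mm deep, its floor 6 mm above the table; an objective stands in it with 5.5 mm play all round. Origin at the centre of its underside, z up; yaw does not matter.
- base_blue: Fixed round storage base: blue flange disc, 70 mm diameter, 6 mm thick, with a black raised rim on it (47 mm outer, 41 mm inner diameter, top at 14 mm). The recess inside the rim is 8 mm deep, its floor 6 mm above the table; an objective stands in it with 5.5 mm play all round. The cover rests on this flange. Origin at the centre of its underside, z up; yaw does not matter.
- cover: Loose white plastic pot standing mouth down, blue disc (36 mm) on its closed flat top: 60 mm outer, 55 mm inner diameter, 70 mm high, 66 mm deep inside, 0.06 kg. Fits over the blue objective in its base with 4 mm play round the black rim, mouth resting on the blue flange. Origin at the centre of its mouth (underside), z up; round, yaw does not matter.
- oil: Bystander: small loose amber bottle of immersion oil with black cap, 32 mm in diameter, 75 mm high. Origin at the centre of its underside.
- slide_box: Bystander: closed green slide box, 85 x 100 x 30 mm (x, y, z), loose. Origin at the centre of its underside.
- mouse: Bystander: loose black computer mouse, 105 x 60 x 30 mm (x, y, z). Origin at the centre of its underside.

How it is judged:
On the way, in this order (a step that is already met when the one before it is completed fails the run):
1. the blue-ringed objective stands in the blue base, let go, before it is covered (horizontal distance between obj_blue and base_blue below 0.01 m and z of obj_blue in the frame of base_blue below 0.009 m and angle between obj_blue's own z axis and vertical below 0.1 rad and contact force between obj_blue and the fingers below 0.05 N and horizontal distance between cover and base_blue above 0.05 m), for 0.2 s.
2. the cover is seated over it on the blue base (horizontal distance between cover and base_blue below 0.01 m and z of cover in the frame of base_blue below 0.01 m and angle between cover's own z axis and vertical below 0.1 rad), for 0.2 s.
At the end, for the whole second after the job is handed in: Each objective stands upright on the recess floor of its own colour of base, within 10 mm of its centre and below 9 mm height; the cover stands over the blue one, within 10 mm of the base centre, its mouth below 10 mm height; tilts under 0.1 rad; all at rest (all of step 2 and horizontal distance between obj_red and base_red below 0.01 m and z of obj_red in the frame of base_red below 0.009 m and angle between each of obj_red, obj_yellow, obj_blue's own z axis and vertical below 0.1 rad and horizontal distance between obj_yellow and base_yellow below 0.01 m and z of obj_yellow in the frame of base_yellow below 0.009 m and horizontal distance between obj_blue and base_blue below 0.01 m and z of obj_blue in the frame of base_blue below 0.009 m and linear speed of each of obj_red, obj_yellow, obj_blue, cover below 0.02 m/s); the robot touches nothing.
It fails at once if the oil bottle is shoved more than 20 mm (distance of oil from where it was at the start of the episode above 0.02 m).
It fails at once if the slide box is shoved more than 20 mm (distance of slide_box from where it was at the start of the episode above 0.02 m).
It fails at once if the mouse is shoved more than 20 mm (distance of mouse from where it was at the start of the episode above 0.02 m).
It fails at once if an objective is tipped beyond 40 degrees (angle between any of obj_red, obj_yellow, obj_blue's own z axis and vertical above 0.7 rad).
It also fails if it takes over 99 s, if anything falls off the work surface, if the arm or the gripper's body presses on something with over 40 N, if the wrist force passes 120 N, or if a joint passes its speed limit or range.

## Working session

There is one attempt and no reset: what is moved stays moved. The work goes in short steps, Python scripts to look and compute and a tool call to move; the robot and the scene stay as the last step left them, time stands still between calls to the robot, and variables do not carry over. Pictures are saved under pics/ and viewed, at most 14 in all, crops included, and the job is handed in when it is done.

Besides the shell and the picture viewer there is one more tool, called after "Call:" as name(argument=value, ...) on one line, values as JSON. arm_command: Moves the arm, as the interface text tells. Its arguments: {"type":"object","properties":{"plan":{"type":"array"},"squeeze":{"type":"number"}},"required":["plan"]}

```bash
mkdir -p pics; python3 - <<'E'
from station import ctrl, cams
import cv2
print(ctrl.get_obs())
for n in ("top","scene"):
    p,d=cams.camera(n); cv2.imwrite(f"pics/{n}0.png",cv2.resize(p,None,fx=1.5,fy=1.5)); 
    import numpy as np; np.savez(f"{n}0.npz",p=p,d=d); i=cams.camera_info(n); print(n,i)
E
```

```text
{'time_s': 0.0, 'qpos': array([ 1.12339456e+00,  3.00465290e-01,  1.52157133e+00,  4.51225285e-06,
        1.32071218e+00, -6.65623091e-02]), 'joint_vel': array([-0.00135992,  0.00043683,  0.00112368, -0.001584  , -0.00160783,
       -0.00045446]), 'tau': array([-3.84825780e-04, -5.31809235e+01, -3.52741134e+01,  7.08858669e-02,
        2.44285382e-02, -1.56794345e-04]), 'ee_pos': array([0.20430365, 0.51036426, 0.20489365]), 'eef_rot': array([-3.14043936e+00, -8.12596272e-05,  2.76075203e+00]), 'force': array([ 0.05885851, -0.07324053, -0.90943847]), 'moment': array([ 0.00843505,  0.01479951, -0.01589125]), 'grip_force': 0.0, 'grip_width': 0.09369174632542421}
top {'fx': 394.98550331660635, 'fy': 394.98550331660635, 'cx': 251.22963156120747, 'cy': 182.5588638634625, 'world_to_cam': array([[-0.04194318, -0.99911535, -0.00304616,  0.04424661],
       [-0.9743771 ,  0.04157859, -0.22104407,  0.5909138 ],
       [ 0.22097518, -0.00630318, -0.97525906,  0.84409251],
       [ 0.        ,  0.        ,  0.        ,  1.        ]])}
scene {'fx': 374.28929938136173, 'fy': 374.28929938136173, 'cx': 251.74720822783547, 'cy': 194.3372399720066, 'world_to_cam': array([[-0.04047392,  0.99915347,  0.00736265, -0.00180089],
       [ 0.77556765,  0.03606098, -0.63023363, -0.44541026],
       [-0.62996563, -0.01979779, -0.77637063,  1.26494874],
       [ 0.        ,  0.        ,  0.        ,  1.        ]])}
```

View pics/top0.png

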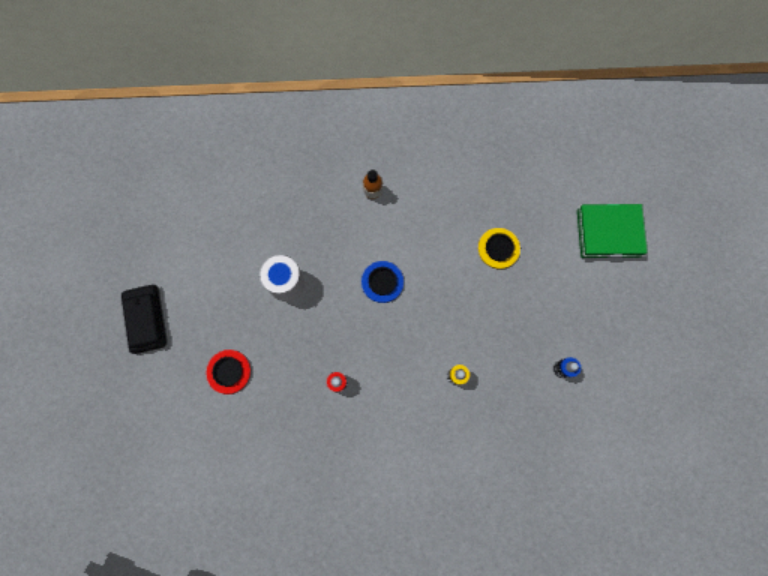

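View pics/scene0.png

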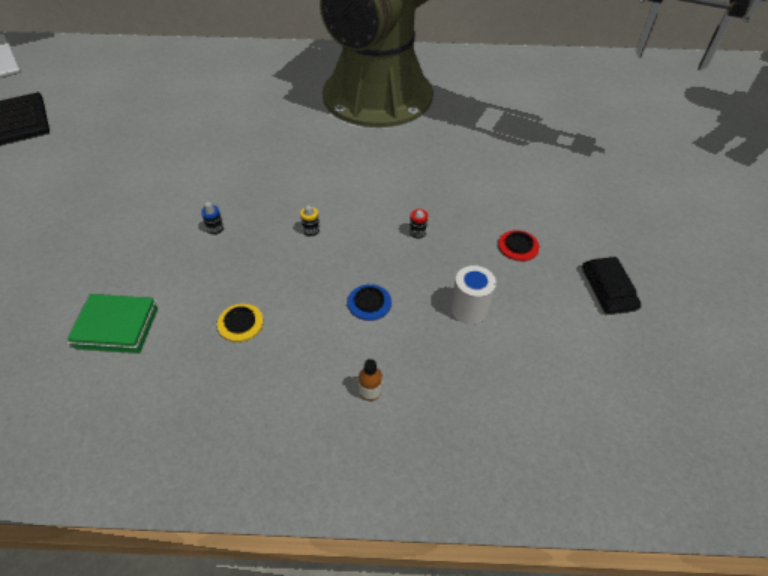

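Top picture (1.5x pixels): red base (229,372), blue base (383,281), yellow base (499,248), cover disc (279,273). The objectives are red (337,382), yellow (460,375) and blue (570,367). The oil bottle is at (372,185), the box on the right and the mouse on the left.

```bash
cat >h.py <<'E'
import numpy as np,cv2
def ray(i,u,v,z):
    W=np.linalg.inv(i["world_to_cam"]);d=W[:3,:3]@np.array([(u-i["cx"])/i["fx"],(v-i["cy"])/i["fy"],1]);o=W[:3,3]
    return o+d*(z-o[2])/d[2]
def mask(p,c):
    h=cv2.cvtColor(p,cv2.COLOR_BGR2HSV);H,S,V=[h[...,k].astype(int) for k in range(3)]
    m=(S>140)&(V>60)&{"red":(H<8)|(H>172),"yellow":(H>20)&(H<35),"blue":(H>100)&(H<130)}[c]
    return m.astype(np.uint8)
def blobs(p,c,amin=20):
    n,l,s,ce=cv2.connectedComponentsWithStats(mask(p,c),connectivity=8)
    for k in range(1,n):
        if s[k,4]>=amin:
            cs,_=cv2.findContours((l==k).astype(np.uint8),cv2.RETR_EXTERNAL,cv2.CHAIN_APPROX_NONE)
            M=cv2.moments(cv2.fillPoly(np.zeros(l.shape,np.uint8),cs,1),True)
            yield s[k,4],(M["m10"]/M["m00"],M["m01"]/M["m00"]),s[k,:4],l==k
def p3(i,d,m):
    v,u=np.nonzero(m&(d>0));z=d[v,u]
    P=np.c_[(u-i["cx"])/i["fx"]*z,(v-i["cy"])/i["fy"]*z,z,np.ones(len(z))]
    return (P@np.linalg.inv(i["world_to_cam"]).T)[:,:3]
E
python3 - <<'E'
from station import cams
from h import *
np.set_printoptions(precision=4,suppress=True)
for n in ("top","scene"):
    f=np.load(n+"0.npz");i=cams.camera_info(n)
    for c in ("red","yellow","blue"):
        for a,(u,v),b,m in blobs(f["p"],c):
            P=p3(i,f["d"],m)
            print(n,c,a,np.round([u,v],1),b,"medz",np.median(P[:,2]).round(4),*[(z,ray(i,u,v,z)[:2]) for z in (.006,.041,.070)])
E
```

```text
top red 386 [151.8 247.5] [138 233  29  30] medz 0.0066 (0.006, array([0.4581, 0.2613])) (0.041, array([0.4556, 0.2526])) (0.07, array([0.4536, 0.2453]))
top red 96 [223.9 254.1] [218 248  13  13] medz 0.0443 (0.006, array([0.4353, 0.0906])) (0.041, array([0.4337, 0.0882])) (0.07, array([0.4324, 0.0862]))
top yellow 348 [332.4 165.1] [319 152  28  27] medz 0.0065 (0.006, array([ 0.6418, -0.1844])) (0.041, array([ 0.6326, -0.1767])) (0.07, array([ 0.6249, -0.1703]))
top yellow 111 [306.2 249.2] [300 243  14  14] medz 0.0443 (0.006, array([ 0.4385, -0.1045])) (0.041, array([ 0.4367, -0.0997])) (0.07, array([ 0.4353, -0.0958]))
top blue 171 [185.8 182.1] [179 175  15  15] medz 0.0709 (0.006, array([0.6138, 0.1797])) (0.041, array([0.6056, 0.1739])) (0.07, array([0.5988, 0.1692]))
top blue 344 [254.5 187.4] [241 174  28  28] medz 0.0065 (0.006, array([0.5933, 0.0113])) (0.041, array([0.5858, 0.0118])) (0.07, array([0.5796, 0.0122]))
top blue 95 [380.  244.4] [374 238  13  14] medz 0.0441 (0.006, array([ 0.4424, -0.2803])) (0.041, array([ 0.4405, -0.269 ])) (0.07, array([ 0.439 , -0.2597]
[... 415 characters left out ...]
, array([ 0.4441, -0.0975])) (0.07, array([ 0.4748, -0.0913]))
scene yellow 339 [159.8 214.7] [145 202  31  26] medz 0.0048 (0.006, array([ 0.6478, -0.1825])) (0.041, array([ 0.6727, -0.1712])) (0.07, array([ 0.6933, -0.1618]))
scene blue 49 [140.3 142. ] [135 137  11   9] medz 0.042 (0.006, array([ 0.4108, -0.2816])) (0.041, array([ 0.4477, -0.2652])) (0.07, array([ 0.4782, -0.2517]))
scene blue 135 [316.8 186.1] [310 181  15  11] medz 0.0696 (0.006, array([0.5447, 0.1828])) (0.041, array([0.5748, 0.1758])) (0.07, array([0.5997, 0.17  ]))
scene blue 278 [246. 201.] [232 190  29  23] medz 0.0049 (0.006, array([0.5988, 0.0125])) (0.041, array([0.6262, 0.014 ])) (0.07, array([0.6488, 0.0153]))
```

The rows are not in the units I measure in: shifts go in shares of 0.8 m and turns go in shares of pi rad. I convert before sending: -372 mm is -0.465, -305 mm is -0.3813, -0.381 rad is -0.1213.

Call:
arm_command(plan=[[[-0.465,-0.3813,0.0438,0,0,-0.1213,-1],[-0.465,-0.3813,0.0438,0,0,-0.1213,-1],[-0.465,-0.3813,0.0438,0,0,-0.1213,-1],[-0.465,-0.3813,0.0438,0,0,-0.1213,-1],[-0.465,-0.3813,0.0438,0,0,-0.1213,-1],[-0.465,-0.3813,0.0438,0,0,-0.1213,-1],[-0.465,-0.3813,0.0438,0,0,-0.1213,-1],[-0.465,-0.3813,0.0438,0,0,-0.1213,-1],[-0.465,-0.3813,0.0438,0,0,-0.1213,-1],[-0.465,-0.3813,0.0438,0,0,-0.1213,-1],[-0.465,-0.3813,0.0438,0,0,-0.1213,-1],[-0.465,-0.3813,0.0438,0,0,-0.1213,-1]]], squeeze=20)

```text
time_s: 1.3
ee_pos: [0.4363, 0.0888, 0.1701]
eef_rot: [3.142, -0.001, 3.14]
force: [-0.5, -1.2, 0.5]
grip_width: 0.0943
grip_force: 0.0
```

Call:
arm_command(plan=[[[0,0,0,0,0,0,-1],[0,0,0,0,0,0,-1],[0,0,0,0,0,0,-1]]])

```text
time_s: 1.6
ee_pos: [0.4361, 0.09, 0.1706]
eef_rot: [3.142, 0.0, -3.14]
force: [0.6, -0.2, -0.6]
grip_width: 0.094
grip_force: 0.0
```

```bash
cat >w.py <<'E'
import sys;from station import ctrl,cams
from h import *
np.set_printoptions(precision=4,suppress=True)
o=ctrl.get_obs();i=cams.camera_info("wrist");p,d=cams.camera("wrist")
print(o["time_s"],o["ee_pos"],o["eef_rot"])
cv2.imwrite(f"pics/{sys.argv[1]}.png",p)
for c in ("red","yellow","blue"):
    for a,(u,v),b,m in blobs(p,c,60):
        P=p3(i,d,m);q=P[P[:,2]>np.percentile(P[:,2],80)-.003]
        print(c,a,np.round([u,v],1),b,"z",np.percentile(P[:,2],[10,50,90]),"bbox-mid top pts",((q.max(0)+q.min(0))/2)[:2],*[(z,ray(i,u,v,z)[:2]) for z in (.006,.043,.070)])
E
python3 w.py w1; python3 -c "
from station import cams;print(cams.camera_info('wrist'))"
```

```text
1.6 [0.4361 0.09   0.1706] [ 3.1416  0.0002 -3.1399]
red 1590 [417.3 198. ] [386 168  64  61] z [0.0054 0.0065 0.0077] bbox-mid top pts [0.4597 0.2618] (0.006, array([0.4587, 0.2611])) (0.043, array([0.4481, 0.2427])) (0.07, array([0.4403, 0.2293]))
red 484 [260.4 184.4] [246 170  30  30] z [0.0436 0.0447 0.0457] bbox-mid top pts [0.4346 0.0884] (0.006, array([0.4437, 0.0881])) (0.043, array([0.4347, 0.0883])) (0.07, array([0.4281, 0.0884]))
yellow 512 [ 68.9 187.3] [ 53 173  33  30] z [0.0423 0.0448 0.0457] bbox-mid top pts [ 0.4379 -0.0988] (0.006, array([ 0.4474, -0.1214])) (0.043, array([ 0.438 , -0.0987])) (0.07, array([ 0.4311, -0.0821]))
yellow 910 [ 56.8 331.1] [ 43 298  39  66] z [0.28   0.2871 0.2899] bbox-mid top pts [0.4123 0.0421] (0.006, array([ 0.632, -0.165])) (0.043, array([ 0.6028, -0.1377])) (0.07, array([ 0.5814, -0.1177]))
yellow 894 [467.3 330.1] [443 298  39  66] z [0.2793 0.2869 0.2896] bbox-mid top pts [0.4116 0.1382] (0.006, array([0.6292, 0.3449])) (0.043, array([0.6003, 0.3176])) (0.07, array([0.5792, 0.2976]))
yellow 107 [493.1 382. ] [475 381  37   3] z 
[... 309 characters left out ...]
0.021 ])) (0.07, array([0.5384, 0.027 ]))
blue 405 [338.7 353. ] [323 347  33  15] z [0.0704 0.0711 0.0719] bbox-mid top pts [0.6074 0.1692] (0.006, array([0.6636, 0.1876])) (0.043, array([0.631 , 0.1771])) (0.07, array([0.6072, 0.1695]))
{'fx': 325.20530944049005, 'fy': 325.20530944049005, 'cx': 262.0352478425355, 'cy': 193.86274342285753, 'world_to_cam': array([[-1.76706868e-03,  9.99998043e-01, -8.89857029e-04,
        -8.89161191e-02],
       [ 9.64347057e-01,  1.93955743e-03,  2.64633694e-01,
        -4.39961402e-01],
       [ 2.64634902e-01, -3.90505096e-04, -9.64348597e-01,
         2.42990211e-01],
       [ 0.00000000e+00,  0.00000000e+00,  0.00000000e+00,
         1.00000000e+00]])}
```

View pics/w1.png

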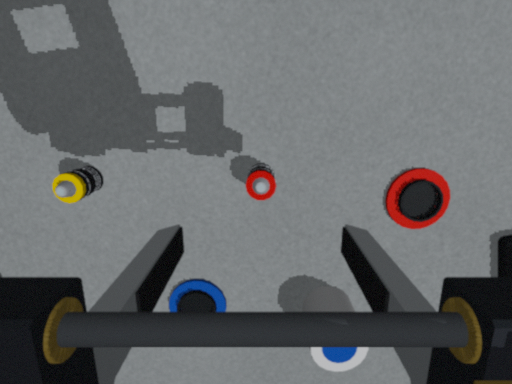

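The wrist picture shows the red objective (260,184), the yellow one (69,187) and the red base (417,198). They agree with the top and scene views within 2-3 mm. I'll pick up red now.

To row units: 152 mm is 0.19, 140 mm is 0.175.

Call:
arm_command(plan=[[[0.0013,-0.0025,0.05,0,0,0,-1],[0.0013,-0.0025,0.1,0,0,0,-1],[0.0013,-0.0025,0.1438,0,0,0,-1],[0.0013,-0.0025,0.175,0,0,0,-1],[0.0013,-0.0025,0.19,0,0,0,-1],[0.0013,-0.0025,0.19,0,0,0,-1],[0.0013,-0.0025,0.19,0,0,0,0.4],[0.0013,-0.0025,0.19,0,0,0,0.7],[0.0013,-0.0025,0.19,0,0,0,1],[0.0013,-0.0025,0.19,0,0,0,1],[0.0013,-0.0025,0.19,0,0,0,1],[0.0013,-0.0025,0.19,0,0,0,1]]], squeeze=20)

```text
time_s: 2.85
ee_pos: [0.4355, 0.0872, 0.0186]
eef_rot: [3.142, 0.0, -3.141]
force: [-0.4, -0.3, -0.2]
grip_width: 0.0495
grip_force: 0.0
```

Call:
arm_command(plan=[[[0,0,0,0,0,0,1],[0,0,0,0,0,0,1],[0,0,0,0,0,0,1]]])

```text
time_s: 3.15
ee_pos: [0.4354, 0.0872, 0.0184]
eef_rot: [3.142, -0.0, -3.141]
force: [0.6, 0.8, 1.1]
grip_width: 0.029
grip_force: 20.0
```

To row units: 174 mm is 0.2175, 160 mm is 0.2.

Call:
arm_command(plan=[[[0,0,-0.0375,0,0,0,1],[0,0,-0.075,0,0,0,1],[-0.0075,0.05,-0.075,0,0,0,1],[-0.015,0.1063,-0.075,0,0,0,1],[-0.0225,0.1625,-0.075,0,0,0,1],[-0.0275,0.2,-0.075,0,0,0,1],[-0.03,0.2175,-0.075,0,0,0,1],[-0.03,0.2175,-0.075,0,0,0,1],[-0.03,0.2175,-0.075,0,0,0,1],[-0.03,0.2175,-0.075,0,0,0,1]]])

```text
time_s: 4.15
ee_pos: [0.4594, 0.2599, 0.0784]
eef_rot: [-3.141, -0.0, 3.141]
force: [-0.7, 0.3, -1.4]
grip_width: 0.0295
grip_force: 20.0
```

```bash
python3 w.py w2 | grep -v yellow
```

```text
4.15 [0.4594 0.2599 0.0784] [-3.1413 -0.0004  3.1406]
red 2276 [264.6 189.2] [222 161  86  70] z [0.0059 0.0068 0.0079] bbox-mid top pts [0.4534 0.2622] (0.006, array([0.4484, 0.2619])) (0.043, array([0.4388, 0.2617])) (0.07, array([0.4318, 0.2615]))
red 1711 [261.9 254.6] [233 227  59  56] z [0.1034 0.1047 0.1055] bbox-mid top pts [0.4589 0.2602] (0.006, array([0.5057, 0.2597])) (0.043, array([0.4877, 0.2598])) (0.07, array([0.4746, 0.2599]))
blue 193 [ 25.8 353.8] [ 19 347  15  19] z [0.0057 0.0066 0.0079] bbox-mid top pts [0.5355 0.1118] (0.006, array([0.6066, 0.0397])) (0.043, array([0.5738, 0.072 ])) (0.07, array([0.55  , 0.0956]))
```

View pics/w2.png

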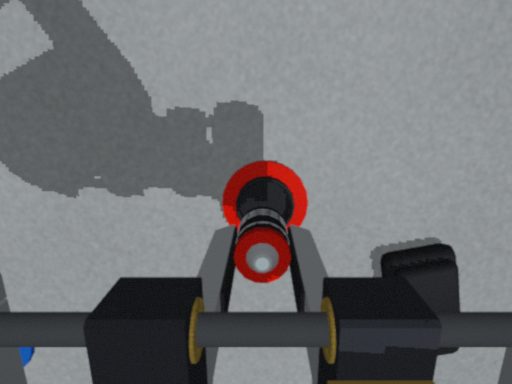

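The held objective (262,255) lines up with the base, whose flange spans columns 222-308. The offset is about 1 mm. Lowering it.

To row units: 53.5 mm is 0.0669, 53 mm is 0.0663.

Call:
arm_command(plan=[[[-0.0013,0.0013,0.025,0,0,0,1],[-0.0013,0.0013,0.0475,0,0,0,1],[-0.0013,0.0013,0.06,0,0,0,1],[-0.0013,0.0013,0.0663,0,0,0,1],[-0.0013,0.0013,0.0669,0,0,0,1],[-0.0013,0.0013,0.0669,0,0,0,1],[-0.0013,0.0013,0.0669,0,0,0,0.2],[-0.0013,0.0013,0.0669,0,0,0,-0.2],[-0.0013,0.0013,0.0669,0,0,0,-0.5],[-0.0013,0.0013,0.0669,0,0,0,-0.5]]])

```text
time_s: 5.2
ee_pos: [0.4605, 0.2623, 0.0252]
eef_rot: [3.141, 0.0, -3.141]
force: [-0.3, -0.4, -1.3]
grip_width: 0.0584
grip_force: 0.0
```

To row units: -120 mm is -0.15, -70 mm is -0.0875.

Call:
arm_command(plan=[[[0,0,0,0,0,0,-0.5],[0,0,-0.0375,0,0,0,-0.5],[0,0,-0.0875,0,0,0,-0.5],[0,0,-0.15,0,0,0,-1],[0,0,-0.15,0,0,0,-1],[0,0,-0.15,0,0,0,-1]]])

```text
time_s: 5.8
ee_pos: [0.4607, 0.2623, 0.1457]
eef_rot: [3.141, 0.002, -3.141]
force: [0.1, 0.1, -0.7]
grip_width: 0.0913
grip_force: 0.0
```

```bash
python3 w.py w3 | grep -v yellow
```

```text
5.8 [0.4607 0.2623 0.1457] [ 3.1407  0.0018 -3.1414]
red 2448 [261.5 181.1] [228 148  68  67] z [0.0059 0.0071 0.0508] bbox-mid top pts [0.4603 0.2627] (0.006, array([0.4589, 0.2618])) (0.043, array([0.4503, 0.2619])) (0.07, array([0.4439, 0.2619]))
blue 184 [ 34.8 274.6] [ 17 271  37   7] z [0.0046 0.0067 0.2492] bbox-mid top pts [0.4966 0.1006] (0.006, array([0.5642, 0.0136])) (0.043, array([0.5433, 0.0424])) (0.07, array([0.5281, 0.0634]))
blue 379 [162.7 352.2] [144 347  37  14] z [0.0705 0.0712 0.072 ] bbox-mid top pts [0.6095 0.1693] (0.006, array([0.6659, 0.1454])) (0.043, array([0.6333, 0.1589])) (0.07, array([0.6095, 0.1688]))
```

To row units: -361 mm is -0.4513, -335 mm is -0.4188.

Call:
arm_command(plan=[[[0.0038,-0.05,0,0,0,0,-1],[0.0075,-0.1125,0,0,0,0,-1],[0.0113,-0.175,0,0,0,0,-1],[0.015,-0.2375,0,0,0,0,-1],[0.0188,-0.3,0,0,0,0,-1],[0.0225,-0.3625,0,0,0,0,-1],[0.0263,-0.4188,0,0,0,0,-1],[0.0288,-0.4513,0,0,0,0,-1],[0.0288,-0.4513,0,0,0,0,-1],[0.0288,-0.4513,0,0,0,0,-1],[0.0288,-0.4513,0,0,0,0,-1],[0.0288,-0.4513,0,0,0,0,-1]]])

```text
time_s: 7.05
ee_pos: [0.4374, -0.0978, 0.1446]
eef_rot: [3.141, -0.001, -3.14]
force: [-0.1, -0.0, 1.0]
grip_width: 0.0943
grip_force: 0.0
```

```bash
python3 w.py w4
```

```text
7.05 [ 0.4374 -0.0978  0.1446] [ 3.1413 -0.0006 -3.1399]
yellow 584 [260.4 193.4] [245 177  32  34] z [0.0436 0.0447 0.0456] bbox-mid top pts [ 0.4376 -0.0993] (0.006, array([ 0.4479, -0.0996])) (0.043, array([ 0.4378, -0.0994])) (0.07, array([ 0.4305, -0.0992]))
yellow 619 [ 52.8 337. ] [ 43 299  26  65] z [0.2588 0.2621 0.2641] bbox-mid top pts [ 0.4132 -0.1458] (0.006, array([ 0.6205, -0.3394])) (0.043, array([ 0.5904, -0.3114])) (0.07, array([ 0.5684, -0.2909]))
yellow 122 [ 71.3 304.5] [ 65 298  14  14] z [0.2522 0.2538 0.2554] bbox-mid top pts [ 0.4091 -0.1454] (0.006, array([ 0.5775, -0.3115])) (0.043, array([ 0.5524, -0.2867])) (0.07, array([ 0.5341, -0.2686]))
yellow 91 [451.3 304.2] [447 298  10  14] z [0.2517 0.2528 0.2545] bbox-mid top pts [ 0.4097 -0.0501] (0.006, array([0.5761, 0.1143])) (0.043, array([0.5511, 0.0897])) (0.07, array([0.5329, 0.0717]))
yellow 610 [471.5 337.5] [458 299  24  65] z [0.2587 0.262  0.2639] bbox-mid top pts [ 0.4131 -0.0496] (0.006, array([0.6199, 0.1445])) (0.043, array([0.5899, 0.1164])) (0.07, array([0.568 , 0.0958]))
yellow 612 [190.8 361.7] [159 347  59  32] z [0.0056 0.0066 0.0082] bbox-mid top pts [ 0.6548 -0.1843] (0.006, array([ 0.6546, -0.1818])) (0.043, array([ 0.6205, -0.1721])) (0.07, array([ 0.5957, -0.165 ]))
yellow 99 [493.6 382. ] [475 381  37   3] z [0.2666 0.2673 0.2681] bbox-mid top pts [ 0.4193 -0.0475] (0.006, array([0.6832, 0.182 ])) (0.043, array([0.6458, 0.1495])) (0.07, array([0.6186, 0.1258]))
blue 514 [ 76.6 195.7] [ 56 181  36  33] z [0.043  0.0447 0.0457] bbox-mid top pts [ 0.4418 -0.2676] (0.006, array([ 0.4508, -0.2867])) (0.043, array([ 0.4404, -0.2648])) (0.07, array([ 0.4328, -0.2488]))
blue 449 [347.4 300.7] [329 291  39  22] z [0.0046 0.0064 0.0075] bbox-mid top pts [ 0.4965 -0.0309] (0.006, array([ 0.5719, -0.0023])) (0.043, array([ 0.5474, -0.0134])) (0.07, array([ 0.5296, -0.0215]))
```

To row units: 126 mm is 0.1575, 110 mm is 0.1375.

Call:
arm_command(plan=[[[0,-0.0013,0.05,0,0,0,-1],[0,-0.0013,0.1,0,0,0,-1],[0,-0.0013,0.1375,0,0,0,-1],[0,-0.0013,0.1575,0,0,0,-1],[0,-0.0013,0.1575,0,0,0,-1],[0,-0.0013,0.1575,0,0,0,0.4],[0,-0.0013,0.1575,0,0,0,0.7],[0,-0.0013,0.1575,0,0,0,1],[0,-0.0013,0.1575,0,0,0,1],[0,-0.0013,0.1575,0,0,0,1],[0,-0.0013,0.1575,0,0,0,1],[0,-0.0013,0.1575,0,0,0,1]]])

```text
time_s: 8.3
ee_pos: [0.4375, -0.0998, 0.019]
eef_rot: [-3.142, 0.0, -3.141]
force: [-0.5, -0.3, -0.3]
grip_width: 0.0413
grip_force: 0.0
```

Call:
arm_command(plan=[[[0,0,0,0,0,0,1],[0,0,0,0,0,0,1],[0,0,0,0,0,0,1]]])

```text
time_s: 8.6
ee_pos: [0.4375, -0.0998, 0.019]
eef_rot: [3.142, -0.0, -3.141]
force: [0.8, 1.2, 1.6]
grip_width: 0.0295
grip_force: 20.0
```

Call:
arm_command(plan=[[[0,0,-0.0375,0,0,0,1],[0,0,-0.075,0,0,0,1],[-0.05,-0.0188,-0.075,0,0,0,1],[-0.1063,-0.0425,-0.075,0,0,0,1],[-0.1625,-0.0663,-0.075,0,0,0,1],[-0.2125,-0.0875,-0.075,0,0,0,1],[-0.2438,-0.1,-0.075,0,0,0,1],[-0.2575,-0.105,-0.075,0,0,0,1],[-0.2575,-0.105,-0.075,0,0,0,1],[-0.2575,-0.105,-0.075,0,0,0,1],[-0.2575,-0.105,-0.075,0,0,0,1]]])

```text
time_s: 9.7
ee_pos: [0.6428, -0.1835, 0.079]
eef_rot: [3.141, -0.0, -3.141]
force: [0.6, 1.0, -1.7]
grip_width: 0.0295
grip_force: 20.0
```

```bash
python3 w.py w5|grep yellow; python3 - <<'E'
from station import cams
from h import *
p,d=cams.camera("top");i=cams.camera_info("top");cv2.imwrite("pics/t5.png",cv2.resize(p[100:280,240:420],None,fx=3,fy=3,interpolation=2))
E
```

```text
yellow 2309 [260.7 190.2] [219 162  85  71] z [0.0059 0.0068 0.0079] bbox-mid top pts [ 0.6387 -0.1843] (0.006, array([ 0.6327, -0.1846])) (0.043, array([ 0.623 , -0.1844])) (0.07, array([ 0.616 , -0.1843]))
yellow 1616 [262.  255.9] [234 228  57  56] z [0.1032 0.1046 0.1054] bbox-mid top pts [ 0.6435 -0.1833] (0.006, array([ 0.6905, -0.1835])) (0.043, array([ 0.6724, -0.1835])) (0.07, array([ 0.6592, -0.1835]))
yellow 500 [193.9 331.4] [188 298  15  66] z [0.1902 0.1962 0.1984] bbox-mid top pts [ 0.6184 -0.1992] (0.006, array([ 0.7661, -0.2456])) (0.043, array([ 0.7369, -0.2365])) (0.07, array([ 0.7156, -0.2299]))
yellow 501 [330.1 331.5] [322 298  15  66] z [0.1898 0.1956 0.1983] bbox-mid top pts [ 0.6189 -0.1674] (0.006, array([ 0.7659, -0.1213])) (0.043, array([ 0.7368, -0.1304])) (0.07, array([ 0.7155, -0.137 ]))
yellow 303 [380. 382.] [328 381 106   3] z [0.2009 0.2017 0.2024] bbox-mid top pts [ 0.6248 -0.1575] (0.006, array([ 0.8227, -0.0703])) (0.043, array([ 0.7853, -0.0869])) (0.07, array([ 0.7579, -0.0989]))
```

View pics/w5.png

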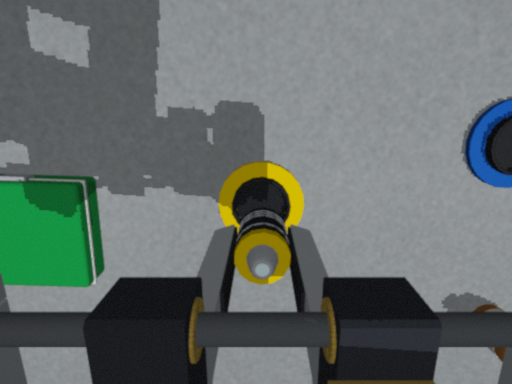

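The yellow objective (262,256) is centred over its base (flange top edge at row 162, same as for red). Lowering it.

To row units: 53.5 mm is 0.0669, 53 mm is 0.0663.

Call:
arm_command(plan=[[[-0.0013,-0.0013,0.025,0,0,0,1],[-0.0013,-0.0013,0.0475,0,0,0,1],[-0.0013,-0.0013,0.06,0,0,0,1],[-0.0013,-0.0013,0.0663,0,0,0,1],[-0.0013,-0.0013,0.0669,0,0,0,1],[-0.0013,-0.0013,0.0669,0,0,0,1],[-0.0013,-0.0013,0.0669,0,0,0,0.2],[-0.0013,-0.0013,0.0669,0,0,0,-0.2],[-0.0013,-0.0013,0.0669,0,0,0,-0.4],[-0.0013,-0.0013,0.0669,0,0,0,-0.4]]])

```text
time_s: 10.8
ee_pos: [0.6446, -0.1848, 0.0257]
eef_rot: [-3.141, 0.0, -3.141]
force: [0.1, -0.2, -0.5]
grip_width: 0.0579
grip_force: 0.0
```

To row units: -120 mm is -0.15, -70 mm is -0.0875.

Call:
arm_command(plan=[[[0,0,0,0,0,0,-0.4],[0,0,-0.0375,0,0,0,-0.4],[0,0,-0.0875,0,0,0,-0.4],[0,0,-0.15,0,0,0,-1],[0,0,-0.15,0,0,0,-1],[0,0,-0.15,0,0,0,-1]]])

```text
time_s: 11.4
ee_pos: [0.6448, -0.1849, 0.1465]
eef_rot: [-3.141, 0.002, -3.141]
force: [0.7, -0.4, -0.8]
grip_width: 0.086
grip_force: 0.0
```

```bash
python3 w.py w6
```

```text
11.4 [ 0.6448 -0.1849  0.1465] [-3.1409  0.002  -3.1414]
yellow 2454 [262.5 181. ] [229 148  68  67] z [0.0059 0.0071 0.0509] bbox-mid top pts [ 0.6455 -0.1846] (0.006, array([ 0.6431, -0.1846])) (0.043, array([ 0.6345, -0.1846])) (0.07, array([ 0.6281, -0.1846]))
yellow 698 [ 72.  331.5] [ 60 298  35  66] z [0.2563 0.2634 0.2658] bbox-mid top pts [ 0.6201 -0.2289] (0.006, array([ 0.8224, -0.4053])) (0.043, array([ 0.793 , -0.3798])) (0.07, array([ 0.7716, -0.3612]))
yellow 707 [452.3 332.7] [432 298  33  66] z [0.2557 0.263  0.2655] bbox-mid top pts [ 0.6203 -0.1403] (0.006, array([0.8231, 0.0353])) (0.043, array([0.7937, 0.0099])) (0.07, array([ 0.7722, -0.0086]))
yellow 152 [485. 382.] [458 381  54   3] z [0.2682 0.269  0.2696] bbox-mid top pts [ 0.6264 -0.1359] (0.006, array([0.8936, 0.086 ])) (0.043, array([0.856 , 0.0547])) (0.07, array([0.8286, 0.0319]))
blue 2127 [463.5 132.2] [427  97  74  72] z [0.0054 0.0066 0.0077] bbox-mid top pts [0.5957 0.011 ] (0.006, array([0.5943, 0.0104])) (0.043, array([ 0.5913, -0.0122])) (0.07, array([ 0.5891, -0.0286]))
```

To row units: 203 mm is 0.2538, 195 mm is 0.2438.

Call:
arm_command(plan=[[[0.05,-0.02,0,0,0,0,-1],[0.1063,-0.0425,0,0,0,0,-1],[0.1625,-0.0663,0,0,0,0,-1],[0.2125,-0.0863,0,0,0,0,-1],[0.2438,-0.0988,0,0,0,0,-1],[0.2538,-0.1025,0,0,0,0,-1],[0.2538,-0.1025,0,0,0,0,-1],[0.2538,-0.1025,0,0,0,0,-1],[0.2538,-0.1025,0,0,0,0,-1]]])

```text
time_s: 12.35
ee_pos: [0.4423, -0.2663, 0.145]
eef_rot: [3.141, -0.0, -3.14]
force: [-0.5, 0.2, -0.8]
grip_width: 0.0941
grip_force: 0.0
```

```bash
python3 w.py w7|grep -v yellow
```

```text
12.35 [ 0.4423 -0.2663  0.145 ] [ 3.1412 -0.0005 -3.1403]
blue 521 [259.3 192.4] [244 177  32  32] z [0.0437 0.0446 0.0456] bbox-mid top pts [ 0.4418 -0.2686] (0.006, array([ 0.4518, -0.2691])) (0.043, array([ 0.4419, -0.2688])) (0.07, array([ 0.4346, -0.2685]))
```

To row units: 126 mm is 0.1575, 110 mm is 0.1375.

Call:
arm_command(plan=[[[0,-0.0025,0.05,0,0,0,-1],[0,-0.0025,0.1,0,0,0,-1],[0,-0.0025,0.1375,0,0,0,-1],[0,-0.0025,0.1575,0,0,0,-1],[0,-0.0025,0.1575,0,0,0,-1],[0,-0.0025,0.1575,0,0,0,0.4],[0,-0.0025,0.1575,0,0,0,0.7],[0,-0.0025,0.1575,0,0,0,1],[0,-0.0025,0.1575,0,0,0,1],[0,-0.0025,0.1575,0,0,0,1],[0,-0.0025,0.1575,0,0,0,1],[0,-0.0025,0.1575,0,0,0,1]]])

```text
time_s: 13.6
ee_pos: [0.4415, -0.2689, 0.0195]
eef_rot: [-3.142, 0.0, -3.141]
force: [-0.1, -0.2, 0.7]
grip_width: 0.0411
grip_force: 0.0
```

Call:
arm_command(plan=[[[0,0,0,0,0,0,1],[0,0,0,0,0,0,1],[0,0,0,0,0,0,1]]])

```text
time_s: 13.9
ee_pos: [0.4415, -0.2688, 0.0195]
eef_rot: [3.142, 0.0, -3.141]
force: [0.3, -0.1, -0.2]
grip_width: 0.0295
grip_force: 20.0
```

To row units: 280 mm is 0.35, -153 mm is -0.1913.

Call:
arm_command(plan=[[[0,0,-0.0375,0,0,0,1],[0,0,-0.075,0,0,0,1],[-0.025,0.045,-0.075,0,0,0,1],[-0.055,0.1,-0.075,0,0,0,1],[-0.085,0.155,-0.075,0,0,0,1],[-0.115,0.21,-0.075,0,0,0,1],[-0.145,0.265,-0.075,0,0,0,1],[-0.1725,0.315,-0.075,0,0,0,1],[-0.1913,0.35,-0.075,0,0,0,1],[-0.1913,0.35,-0.075,0,0,0,1],[-0.1913,0.35,-0.075,0,0,0,1],[-0.1913,0.35,-0.075,0,0,0,1]]])

```text
time_s: 15.1
ee_pos: [0.594, 0.0104, 0.0793]
eef_rot: [-3.141, -0.001, 3.141]
force: [0.2, -0.5, -0.3]
grip_width: 0.0296
grip_force: 20.0
```

```bash
python3 w.py w8|grep -v yellow
```

```text
15.1 [0.594  0.0104 0.0793] [-3.1415 -0.0006  3.141 ]
blue 2236 [263.4 189.9] [221 162  85  70] z [0.0059 0.0068 0.0078] bbox-mid top pts [0.5899 0.0112] (0.006, array([0.5838, 0.0114])) (0.043, array([0.5741, 0.0113])) (0.07, array([0.5671, 0.0112]))
blue 905 [501.4 243.5] [488 217  24  50] z [0.0705 0.0712 0.0719] bbox-mid top pts [0.6007 0.1606] (0.006, array([0.6304, 0.212 ])) (0.043, array([0.614 , 0.1826])) (0.07, array([0.602 , 0.1611]))
blue 1401 [262.1 250. ] [234 228  57  54] z [0.1032 0.1045 0.1053] bbox-mid top pts [0.5942 0.0105] (0.006, array([0.6365, 0.0104])) (0.043, array([0.6192, 0.0104])) (0.07, array([0.6065, 0.0105]))
```

View pics/w8.png

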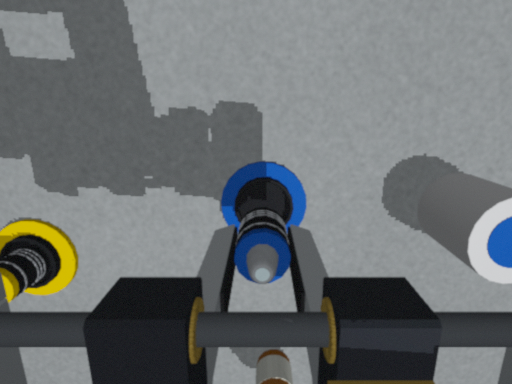

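The blue objective (262,250) is centred over its base (columns 221-306), with the cover well to the right. Lowering it.

Call:
arm_command(plan=[[[-0.0013,0.0013,0.025,0,0,0,1],[-0.0013,0.0013,0.0475,0,0,0,1],[-0.0013,0.0013,0.06,0,0,0,1],[-0.0013,0.0013,0.0663,0,0,0,1],[-0.0013,0.0013,0.0669,0,0,0,1],[-0.0013,0.0013,0.0669,0,0,0,1],[-0.0013,0.0013,0.0669,0,0,0,0.2],[-0.0013,0.0013,0.0669,0,0,0,-0.2],[-0.0013,0.0013,0.0669,0,0,0,-0.4],[-0.0013,0.0013,0.0669,0,0,0,-0.4]]])

```text
time_s: 16.15
ee_pos: [0.5955, 0.0122, 0.0262]
eef_rot: [-3.142, 0.0, -3.141]
force: [-0.3, -0.6, -0.5]
grip_width: 0.0581
grip_force: 0.0
```

To row units: -120 mm is -0.15, -70 mm is -0.0875.

Call:
arm_command(plan=[[[0,0,0,0,0,0,-0.4],[0,0,-0.0375,0,0,0,-0.4],[0,0,-0.0875,0,0,0,-0.4],[0,0,-0.15,0,0,0,-1],[0,0,-0.15,0,0,0,-1],[0,0,-0.15,0,0,0,-1]]])

```text
time_s: 16.75
ee_pos: [0.5957, 0.0122, 0.1468]
eef_rot: [-3.141, 0.002, -3.141]
force: [-0.2, -0.1, 0.2]
grip_width: 0.0865
grip_force: 0.0
```

```bash
python3 w.py w9|grep -v yellow
```

```text
16.75 [0.5957 0.0122 0.1468] [-3.1415  0.002  -3.1413]
red 638 [505.5  42.9] [497  12  15  61] z [0.003  0.0062 0.0074] bbox-mid top pts [0.4642 0.2349] (0.006, array([0.4655, 0.2327])) (0.043, array([0.4717, 0.2072])) (0.07, array([0.4762, 0.1887]))
blue 2347 [261.2 181.2] [227 148  69  67] z [0.0059 0.0071 0.0508] bbox-mid top pts [0.5962 0.0126] (0.006, array([0.5944, 0.0112])) (0.043, array([0.5857, 0.0113])) (0.07, array([0.5794, 0.0114]))
blue 1322 [452.6 205.8] [432 186  43  40] z [0.0703 0.0712 0.072 ] bbox-mid top pts [0.6    0.1692] (0.006, array([0.6203, 0.2089])) (0.043, array([0.6086, 0.1863])) (0.07, array([0.6001, 0.1697]))
```

To row units: 157 mm is 0.1963, 152 mm is 0.19.

Call:
arm_command(plan=[[[-0.0013,0.05,0,0,0,0,-1],[-0.0038,0.1063,0,0,0,0,-1],[-0.005,0.1625,0,0,0,0,-1],[-0.005,0.19,0,0,0,0,-1],[-0.005,0.1963,0,0,0,0,-1],[-0.005,0.1963,0,0,0,0,-1],[-0.005,0.1963,0,0,0,0,-1],[-0.005,0.1963,0,0,0,0,-1]]])

```text
time_s: 17.6
ee_pos: [0.5995, 0.1679, 0.1457]
eef_rot: [-3.141, -0.0, 3.14]
force: [-0.3, -0.5, 0.2]
grip_width: 0.0937
grip_force: 0.0
```

```bash
python3 w.py w10|grep -v yellow
```

```text
17.6 [0.5995 0.1679 0.1457] [-3.1413 -0.0004  3.1404]
red 2880 [366.3  33.6] [328   0  78  73] z [0.0059 0.0073 0.0511] bbox-mid top pts [0.4609 0.2627] (0.006, array([0.4616, 0.2616])) (0.043, array([0.4687, 0.2508])) (0.07, array([0.4739, 0.2429]))
blue 2198 [108.  177.9] [ 68 145  75  67] z [0.0061 0.0072 0.0509] bbox-mid top pts [0.5962 0.0126] (0.006, array([0.5939, 0.0127])) (0.043, array([0.5858, 0.0307])) (0.07, array([0.5798, 0.0438]))
blue 1359 [263.6 202. ] [243 182  42  41] z [0.0705 0.0713 0.0722] bbox-mid top pts [0.6002 0.169 ] (0.006, array([0.6194, 0.1693])) (0.043, array([0.6082, 0.1692])) (0.07, array([0.6001, 0.1691]))
```

View pics/w10.png

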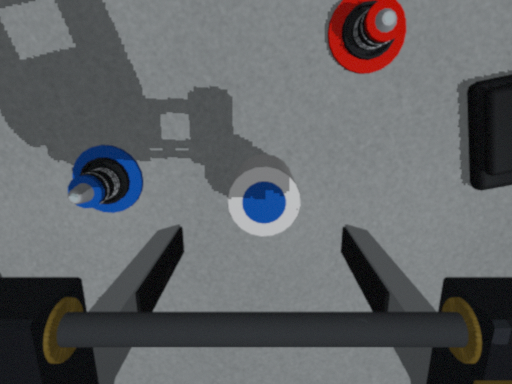

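The red and blue objectives stand in their bases. The cover disc is at (264,202), between the fingers. Grasping the cover.

To row units: 110 mm is 0.1375, 98 mm is 0.1225.

Call:
arm_command(plan=[[[0,0.0013,0.0438,0,0,0,-1],[-0.0006,0.0013,0.0875,0,0,0,-1],[-0.0006,0.0013,0.1225,0,0,0,-1],[-0.0006,0.0013,0.1375,0,0,0,-1],[-0.0006,0.0013,0.1375,0,0,0,-1],[-0.0006,0.0013,0.1375,0,0,0,-0.3],[-0.0006,0.0013,0.1375,0,0,0,0],[-0.0006,0.0013,0.1375,0,0,0,1],[-0.0006,0.0013,0.1375,0,0,0,1],[-0.0006,0.0013,0.1375,0,0,0,1],[-0.0006,0.0013,0.1375,0,0,0,1],[-0.0006,0.0013,0.1375,0,0,0,1]]], squeeze=12)

```text
time_s: 18.85
ee_pos: [0.6002, 0.1702, 0.0365]
eef_rot: [3.142, 0.001, -3.141]
force: [-1.2, -0.4, 5.8]
grip_width: 0.0607
grip_force: 12.0
```

To row units: -90 mm is -0.1125, -65 mm is -0.0813.

Call:
arm_command(plan=[[[0,0,0,0,0,0,1],[0,0,-0.0375,0,0,0,1],[0,0,-0.0813,0,0,0,1],[0,0,-0.1125,0,0,0,1],[0,0,-0.1125,0,0,0,1],[0,0,-0.1125,0,0,0,1]]])

```text
time_s: 19.45
ee_pos: [0.5996, 0.1702, 0.1253]
eef_rot: [-3.142, -0.0, -3.141]
force: [0.2, -0.9, -0.3]
grip_width: 0.0605
grip_force: 12.0
```

```bash
python3 w.py w11|grep -v yellow
```

```text
19.45 [0.5996 0.1702 0.1253] [-3.1415 -0.0004 -3.1414]
red 2907 [370.6  35.2] [330   0  84  71] z [0.0059 0.0072 0.051 ] bbox-mid top pts [0.4638 0.2622] (0.006, array([0.4668, 0.2614])) (0.043, array([0.4737, 0.2502])) (0.07, array([0.4789, 0.2419]))
blue 2507 [ 95.2 182.4] [ 51 148  82  71] z [0.0061 0.0072 0.0509] bbox-mid top pts [0.5961 0.0127] (0.006, array([0.5942, 0.0123])) (0.043, array([0.5855, 0.0318])) (0.07, array([0.5791, 0.046 ]))
blue 3623 [262.1 264.4] [227 232  71  65] z [0.1593 0.1601 0.1608] bbox-mid top pts [0.6    0.1702] (0.006, array([0.6796, 0.1701])) (0.043, array([0.6603, 0.1702])) (0.07, array([0.6462, 0.1702]))
```

To row units: -158 mm is -0.1975, -145 mm is -0.1813.

Call:
arm_command(plan=[[[0.0013,-0.0438,0,0,0,0,1],[0.0025,-0.0938,0,0,0,0,1],[0.0038,-0.1438,0,0,0,0,1],[0.005,-0.1813,0,0,0,0,1],[0.005,-0.1975,0,0,0,0,1],[0.005,-0.1975,0,0,0,0,1],[0.005,-0.1975,0,0,0,0,1],[0.005,-0.1975,0,0,0,0,1],[0.005,-0.1975,0,0,0,0,1]]])

```text
time_s: 20.4
ee_pos: [0.5959, 0.0134, 0.1258]
eef_rot: [3.141, -0.0, -3.14]
force: [0.6, -0.6, -0.6]
grip_width: 0.0608
grip_force: 12.0
```

```bash
python3 w.py w12|grep -v yellow
```

```text
20.4 [0.5959 0.0134 0.1258] [ 3.1415 -0.0002 -3.14  ]
blue 1215 [258.8 168.1] [224 151  73  45] z [0.0059 0.0068 0.0079] bbox-mid top pts [0.5818 0.0113] (0.006, array([0.5768, 0.0103])) (0.043, array([0.5697, 0.0106])) (0.07, array([0.5646, 0.0109]))
blue 3622 [262.  264.4] [227 232  71  65] z [0.1599 0.1606 0.1613] bbox-mid top pts [0.5959 0.0133] (0.006, array([0.6761, 0.0134])) (0.043, array([0.6568, 0.0134])) (0.07, array([0.6427, 0.0134]))
```

View pics/w12.png

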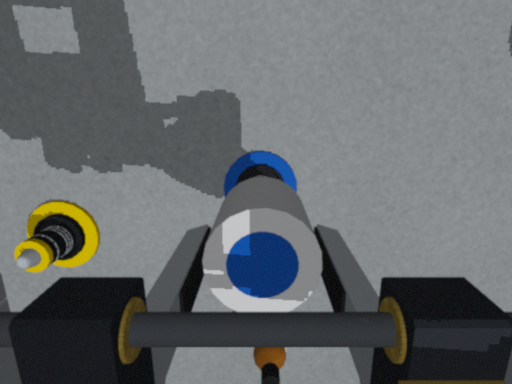

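The cover disc is at (262,264) with the blue flange behind it (columns 224-297). It sits within about 1.5 mm of centre, so I'm lowering it gently.

To row units: 83 mm is 0.1038, -1.5 mm is -0.0019.

Call:
arm_command(plan=[[[0,-0.0019,0.025,0,0,0,1],[0,-0.0019,0.05,0,0,0,1],[0,-0.0019,0.0725,0,0,0,1],[0,-0.0019,0.0875,0,0,0,1],[0,-0.0019,0.0975,0,0,0,1],[0,-0.0019,0.1025,0,0,0,1],[0,-0.0019,0.1038,0,0,0,1],[0,-0.0019,0.1038,0,0,0,1],[0,-0.0019,0.1038,0,0,0,1]]])

```text
time_s: 21.35
ee_pos: [0.5963, 0.0107, 0.0436]
eef_rot: [-3.142, 0.001, -3.141]
force: [-0.5, 0.3, -1.1]
grip_width: 0.0609
grip_force: 12.0
```

```bash
python3 w.py w13|grep blue
```

```text
blue 1105 [266.9 185.5] [215 167  97  56] z [0.0058 0.0068 0.0076] bbox-mid top pts [0.5801 0.0115] (0.006, array([0.5736, 0.014 ])) (0.043, array([0.5645, 0.0134])) (0.07, array([0.5578, 0.0131]))
blue 3617 [262.1 264.4] [227 232  71  66] z [0.0776 0.0784 0.0791] bbox-mid top pts [0.596  0.0107] (0.006, array([0.6336, 0.0107])) (0.043, array([0.6143, 0.0107])) (0.07, array([0.6001, 0.0108]))
```

Call:
arm_command(plan=[[[0,0.0006,0.0013,0,0,0,1],[0,0.0006,0.0013,0,0,0,1],[0,0.0006,0.0013,0,0,0,-0.5],[0,0.0006,0.0013,0,0,0,-0.7],[0,0.0006,0.0013,0,0,0,-1],[0,0.0006,0.0013,0,0,0,-1],[0,0.0006,0.0013,0,0,0,-1],[0,0.0006,-0.0375,0,0,0,-1],[0,0.0006,-0.0875,0,0,0,-1],[0,0.0006,-0.1375,0,0,0,-1],[0,0.0006,-0.1625,0,0,0,-1],[0,0.0006,-0.1625,0,0,0,-1]]])

```text
time_s: 22.6
ee_pos: [0.5971, 0.0112, 0.1762]
eef_rot: [-3.141, 0.005, -3.141]
force: [0.4, -0.5, -0.4]
grip_width: 0.0938
grip_force: 0.0
```

To row units: 100 mm is 0.125, 80 mm is 0.1.

Call:
arm_command(plan=[[[0.05,0,0,0,0,0,-1],[0.1,0,0,0,0,0,-1],[0.125,0,0,0,0,0,-1],[0.125,0,0,0,0,0,-1],[0.125,0,0,0,0,0,-1],[0.125,0,0,0,0,0,-1]]])

```text
time_s: 23.2
ee_pos: [0.4966, 0.0111, 0.1724]
eef_rot: [3.142, -0.0, -3.141]
force: [-0.2, -0.6, -0.2]
grip_width: 0.0941
grip_force: 0.0
```

```bash
python3 - <<'E'
from station import ctrl,cams
from h import *
np.set_printoptions(precision=4,suppress=True)
f={n:cams.camera(n) for n in("top","scene")}
for n,(p,d) in f.items():
    i=cams.camera_info(n)
    for c in ("red","yellow","blue"):
        for a,(u,v),b,m in blobs(p,c):
            P=p3(i,d,m);q=P[P[:,2]>P[:,2].max()-.006];print(n,c,a,b,"z",np.percentile(P[:,2],[5,50,95]),"top",q.mean(0), ray(i,u,v,.076)[:2])
cv2.imwrite("pics/end.png",np.vstack([cv2.resize(f["top"][0][100:290,60:460],(630,300)),cv2.resize(f["scene"][0][100:290,60:460],(630,300))]))
E
```

```text
top red 481 [138 233  29  30] z [0.0038 0.0072 0.0515] top [0.4594 0.26   0.0512] [0.4532 0.2439]
top yellow 403 [319 152  28  27] z [0.0034 0.0073 0.0516] top [ 0.6425 -0.1854  0.0511] [ 0.6234 -0.1687]
scene red 63 [344 147  12  10] z [0.0439 0.0485 0.0507] top [0.465  0.2613 0.0488] [0.4944 0.2526]
scene red 216 [332 154  28  20] z [0.0022 0.0052 0.0077] top [0.4609 0.2475 0.0357] [0.5403 0.2381]
scene yellow 55 [260  60  18   5] z [0.2956 0.2998 0.3019] top [0.483  0.0513 0.2997] [0.1171 0.0585]
scene yellow 28 [230  71  20   2] z [0.2949 0.2969 0.2991] top [ 0.5159 -0.0043  0.2969] [ 0.1738 -0.0302]
scene yellow 390 [145 198  31  30] z [0.002  0.0054 0.0493] top [ 0.65   -0.1823  0.0485] [ 0.6966 -0.1602]
scene blue 136 [239 175  15  12] z [0.0741 0.0756 0.0773] top [0.5961 0.012  0.0756] [0.5965 0.0122]
scene blue 89 [232 197  29  16] z [0.0023 0.0046 0.0069] top [0.6158 0.016  0.0047] [0.67   0.0188]
```

View pics/end.png

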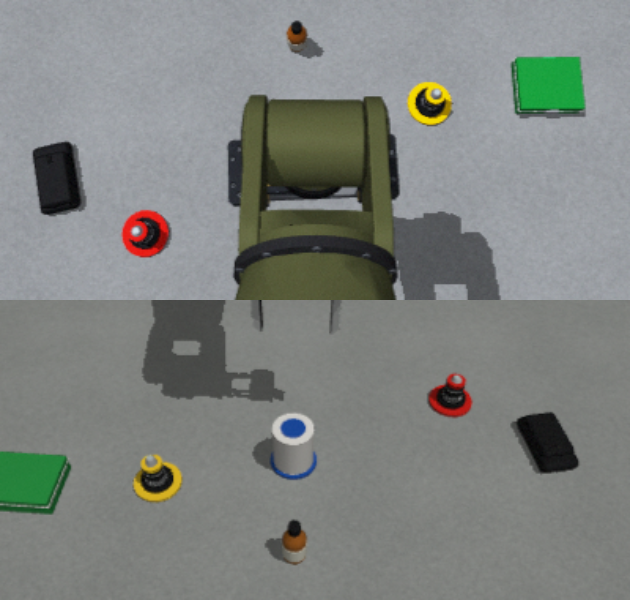

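The final view shows the cover flat on the blue flange (293,445), its top at 76 mm (70 mm cover on a 6 mm flange). Red and yellow stand upright in their bases, the bystanders have not moved, and the arm is clear.

```bash
python3 -c "
from station import ctrl;print(ctrl.hand_in())"
```

```text
the job is handed in; nothing more can be done
None
```

I handed the job in with all three objectives upright in their own bases, the cover flat on the blue base, and nothing else moved in the final pictures; the hand-in returned no verdict.

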